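# Put the red tin in the bread bin and roll it shut

### The arm

A 6-joint arm with a two-finger parallel gripper is mounted at the origin on the work surface. World frame = base frame: x ahead of the robot, y to its left, z up, the work surface at z = 0. Lengths are in mm, angles in rad, forces in N, time in s.
With the tool pointing down it reaches from about 350 to 925 mm from the base axis. Payload 6.4 kg.
Tool frame: the origin (TCP) lies at the very end of the fingers, on their centre line; the grasp point (between the pads) lies 19 mm behind it; z points along the fingers, y is the line along which they close (so a half turn about z gives the same grasp; the last joint's range is limited). The gripper opens to 94 mm and grips with 3 to 60 N. Pads are 16 mm wide; open, the fingers measure 119 mm over their backs; the gripper's body (75 mm by 177 mm) begins 78 mm behind the grasp point.
Start: joints at [1.006, 0.245, 1.558, -0, 1.339, -0.174], TCP at [247.601, 601.005, 205.455] pointing down, gripper open.
Joint ranges: [-3.13, 3.13], [-1.02, 2.26], [0.13, 2.54], [-0.95, 4.09], [0.21, 2.88], [-2.74, 2.74]. Speed limits (rad/s): [2.57, 2.57, 3.14, 3.14, 3.14, 3.14].

### API

Orientations are given as a unit quaternion [x, y, z, w].
In Python, from rig import get_obs, camera, camera_params, close_job, search_frame gives the robot as it stands.
- The arm moves only by the tool apply_moves, never from a script. Its argument "steps" is a list of rows, each an object of numbers: "hand": the opening, from 0 (shut) to 1 (fully open); "x", "y", "z": the shift along the tool's x, y, z scaled (see below); "ax", "ay", "az": the turn, a rotation vector about the tool's x, y, z scaled (see below). A call has 1 to 5 rows; each row is the pose to reach, as a shift and turn from the pose commanded when the call began, along the tool's axes at that moment, turning the shorter way round; what a row does not reach only later rows make up. The controller multiplies each number of a shift by 0.1 m and each number of a turn by 180 degrees. A row lasts 1/8 s, in which the tool goes at most 62.5 mm and 10.7 degrees, less where a joint would pass 70% of its speed; a pose out of reach is approached as far as the arm can. A call with a number of a shift or a turn outside -1 to 1 is refused whole. A call with a gripper value outside its range is refused whole. The fingers move at their own pace and stop on an object; "newtons" is the grip in N (left out, the last holds). Time passes only in rows, so rows that repeat a pose let the fingers close. It gives the time, the measured TCP pose, the force, the opening and the grip force at its end, in the units of the state.
- get_obs(): the state, without advancing time (a new reading comes with each control period).
- camera(name): name is "scene" or "top"; returns the picture (480x640x3 uint8, red, green, blue); there is no depth.
- camera_params(name): a dict with "mtx" (3x3 intrinsics, pixels), "k1" (the pictures are not rectified: a ray, as slopes to the right and down, at radius r is drawn at 1 + k1 r^2 times it, then the intrinsics apply), "T" (4x4, takes a point from camera to world coordinates). Camera axes: x right, y down, z forward; pixel columns grow to the right and rows downward; lengths in mm; the calibration is good to about 2 mm. A picture is of the moment at which its call begins. camera_params takes no time and is no camera call.
- close_job(): hands the job in; it is judged then, once.
Trained networks look in the newest picture that a camera, given by its name, has taken for a name from the list of things; names that differ only in an ending like _2 or _b are one class to them, and where a whole thing is asked for, a point or a joint stands for the part that bears it (a point fixed in the world has none). Each returns a list of dicts, best first, with "conf" (0 to 1); they miss things now and then, are a little off and sometimes report something else, mostly with a low value. They report only what shows in the picture. A call takes as long as a camera call. They do not tell look-alikes from the thing itself.
- search_frame(camera, target): "position" ([x, y, z] in mm, in world coordinates, good to about 4 mm: the middle of the surface that is visible of it).
The state is a dict: "clock": time; "qpos": joint angles; "dq": joint speeds; "joint_efforts": joint torques, N m; "position": TCP position; "eef_rot": TCP orientation; "wrist_force": force on the tool from outside, world axes, zero at the start; "ft_torque": the same for the moment, N m; "finger_gap": finger opening in mm; "gripper_force": force on a finger pad.
Only numpy, scipy, OpenCV 4.12 (cv2) and the standard library are available. Lean on these libraries where they do the work, as an engineer would, in place of code of your own. Each camera call takes 0.05 s, during which the arm holds its last target. There are 200 camera calls.

### The job

Stand the red tin upright inside the roll-top bread bin, setting it down gently, and then roll the slatted door fully shut by its handle. Leave the blue tin where it stands.

Things in the scene. Friction and masses are not known exactly. Their poses are not given: they have to be found in the camera images.
- tin_red: Red round biscuit tin, red lid, white band: 64 mm diameter, 90 mm high, about 0.25 kg. Origin: centre of its underside, z up. It stands in a loose group of three left of the bin (with a blue tin and an amber jar with a yellow lid).
- tin_blue: Blue tin, same shape and size as the red one; a bystander that stays where it is. Origin: centre of its underside.
- bread_bin: White bin, fixed, 352 deep (x) x 340 long (y) x 220 mm high. Origin: under its centre, on the counter; x to its back, z up; front (-x) faces the robot, yaw up to 0.3 rad. Inner floor z=10, inside y +-158. Sill x=-160, 56 high. The open mouth runs from x=-154 back to the door edge (x -50 to -10, z 200). A tin at x=-95, y=0 clears the door and goes in from straight above, fingers along y.
- roll_door (a joint): Slatted (tambour) door on a circular track, radius 160 mm, about the line x=0, z=45 mm of the bin, along its y. Value in rad: 0 fully shut on the front sill, 1.40 fully open (rolled up and back). Starts at 1.15 to 1.40. It stays where it is left; moving it takes 2 to 6 N at the handle.
- door_handle (a point): Grip point on the steel handle, a block 36 (along bin y) x 12 mm, 39 mm proud of the dark bottom rail; point 13 mm from its outer end. In the bin's frame, mm, q = door value: x=-191cos(q+13deg), y=0, z=45+191sin(q+13deg): on top, pointing up, when open. Pinch it from straight above across the 36 mm; it turns in the pads, so the tool can stay upright all the way.
Things that resemble listed ones, but are neither listed nor needed, are in the scene too. Of the things that look like the tin_red, take the one that is farthest to the robot's right at the start.

How it is judged (in metres and radians):
On the way:
1. the red tin stands upright on the floor of the bread bin, let go of, while the door is still open (x of tin_red in the frame of bread_bin between -0.15 and 0.15 m and y of tin_red in the frame of bread_bin between -0.15 and 0.15 m and z of tin_red in the frame of bread_bin below 0.02 m and angle between tin_red's own z axis and vertical below 0.17 rad and contact force between tin_red and the fingers below 0.2 N and value of joint roll_door above 0.5 rad), for 0.2 s.
At the end, for the whole second after the job is handed in: The door is shut to within 0.07 rad (11 mm of travel); the red tin stands at rest on the floor inside the bin, upright to within 10 degrees; the blue tin stands upright within 30 mm of where it was (value of joint roll_door below 0.07 rad and x of tin_red in the frame of bread_bin between -0.15 and 0.15 m and y of tin_red in the frame of bread_bin between -0.15 and 0.15 m and z of tin_red in the frame of bread_bin below 0.02 m and angle between each of tin_red, tin_blue's own z axis and vertical below 0.17 rad and linear speed of tin_red below 0.02 m/s and distance of tin_blue from where it was at the start of the episode below 0.03 m); the robot touches nothing.
It fails at once if the red tin is dropped or flung (out of the fingers and faster than 0.8 m/s, a fall of about 30 mm) (linear speed of tin_red above 0.8 m/s and contact force between tin_red and the fingers below 0.05 N).
It fails at once if the blue tin is moved more than 30 mm or knocked over (distance of tin_blue from where it was at the start of the episode above 0.03 m or angle between tin_blue's own z axis and vertical above 0.5 rad).
It also fails if it takes over 56 s, if anything falls off the work surface, if the arm or the gripper's body presses on something with over 40 N, if the wrist force passes 120 N, or if a joint passes its speed limit or range.

## Working session

There is one attempt and no reset: what is moved stays moved. The work goes in short steps, Python scripts to look and compute and a tool call to move; the robot and the scene stay as the last step left them, time stands still between calls to the robot, and variables do not carry over. Pictures are saved under pics/ and viewed, at most 10 in all, crops included, and the job is handed in when it is done.

Besides the shell and the picture viewer there is one more tool, called after "Request:" by a JSON object that holds its "method" and its "body". apply_moves: Moves the arm, as the interface text tells. Its arguments: {"type":"object","properties":{"steps":{"type":"array","items":{"type":"object","properties":{"hand":{"type":"number"},"x":{"type":"number","minimum":-1,"maximum":1},"y":{"type":"number","minimum":-1,"maximum":1},"z":{"type":"number","minimum":-1,"maximum":1},"ax":{"type":"number","minimum":-1,"maximum":1},"ay":{"type":"number","minimum":-1,"maximum":1},"az":{"type":"number","minimum":-1,"maximum":1}}}},"newtons":{"type":"number"}},"required":["steps"]}

```bash
mkdir -p pics; ls; python3 - <<'E'
from rig import *
import cv2,numpy as np
for c in("scene","top"):
    im=camera(c);cv2.imwrite(f"pics/{c}0.png",im[:,:,::-1])
    p=camera_params(c);print(c,np.round(p["mtx"],1).tolist(),p["k1"],np.round(p["T"],3).tolist())
    for t in("tin_red","tin_blue","bread_bin","roll_door","door_handle"):
        for d in search_frame(c,t):print(t,np.round(d["position"]),round(d["conf"],2))
o=get_obs();print(o)
E
```

```text
pics
scene [[447.9, 0.0, 317.3], [0.0, 447.9, 235.8], [0.0, 0.0, 1.0]] -0.0629442217492508 [[0.355, -0.892, 0.28, 253.967], [-0.935, -0.337, 0.112, -4.394], [-0.005, -0.302, -0.953, 797.54], [0.0, 0.0, 0.0, 1.0]]
tin_red [597. 249.  87.] 0.78
tin_red [386. 359.  90.] 0.71
tin_red [517. 343.  84.] 0.17
tin_blue [515. 341.  84.] 0.74
bread_bin [ 647. -188.  196.] 0.92
bread_bin [514. 340.  85.] 0.54
roll_door [ 651. -173.  210.] 0.87
door_handle [ 650. -173.  207.] 0.93
top [[506.0, 0.0, 319.4], [0.0, 506.0, 244.6], [0.0, 0.0, 1.0]] -0.11053398309093414 [[0.027, -0.987, 0.156, 309.105], [-0.999, -0.03, -0.02, 92.075], [0.024, -0.155, -0.988, 1092.876], [0.0, 0.0, 0.0, 1.0]]
tin_red [604. 254.  92.] 0.74
tin_red [286. 350.  88.] 0.7
tin_red [390. 368.  90.] 0.66
tin_blue [522. 343.  90.] 0.87
bread_bin [ 644. -175.  204.] 0.92
roll_door [ 649. -174.  208.] 0.96
roll_door [524. 346.  91.] 0.29
door_handle [ 648. -171.  209.] 0.72
door_handle [521. 345.  91.] 0.25
{'clock': 0.6, 'qpos': array([ 1.00590883e+00,  2.45094063e-01,  1.55777787e+00, -3.14714791e-05,
        1.33869136e+00, -1.74068721e-01]), 'dq': array([ 0.00014083,  0.00191664, -0.00058883, -0.00102183, -0.00091399,
       -0.00123648]), 'joint_efforts': array([-5.74404021e-04, -4.15607035e+01, -3.14712310e+01,  6.84830686e-02,
        2.91263801e-02, -1.24604753e-05]), 'position': array([247.61050615, 601.01409951, 205.47096552]), 'eef_rot': array([1.94164600e-01, 9.80968964e-01, 8.15802567e-06, 1.95813562e-05]), 'wrist_force': array([ 0.17122566, -0.2224821 ,  0.20549969]), 'ft_torque': array([-0.01280904, -0.00317738, -0.00981977]), 'gripper_force': 0.0, 'finger_gap': 93.95904752240703}
```

View pics/scene0.png

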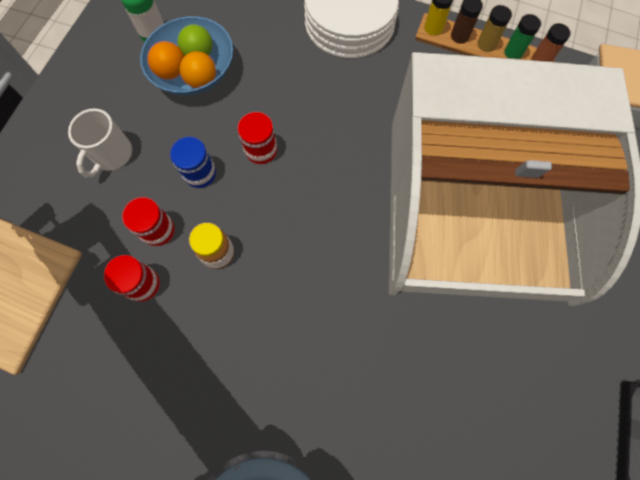

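View pics/top0.png

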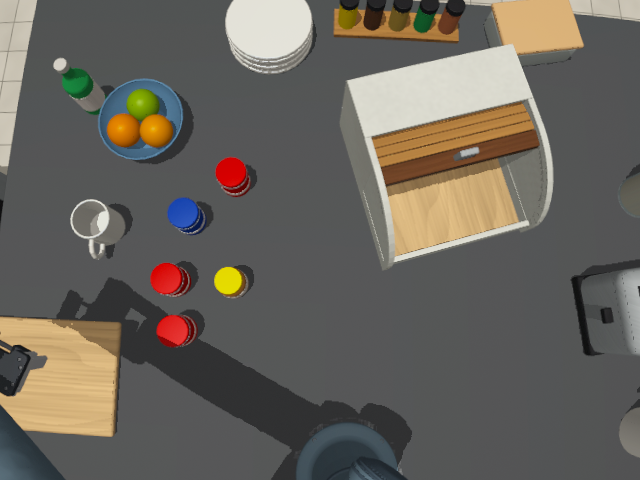

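The top view shows three red tins at (232,175), (170,280) and (176,331). In the scene view they are at (257,130), (147,220) and (130,277). The robot's right is -y, so I want the one with the smallest y: top (232,175), about (600,251). The blue tin is at top (186,215) and the amber jar at (230,282). Next I'll take one close crop of this tin and one of the bin.

```bash
cat > h.py <<'E'
import numpy as np,cv2
from rig import *
def px2w(c,uv,z):
    p=camera_params(c);K=p["mtx"];T=np.array(p["T"])
    uv=np.atleast_2d(uv).astype(float)
    d=np.array([[p["k1"],0,0,0]]).ravel()
    n=cv2.undistortPoints(uv[:,None],np.array(K),d)[:,0]
    r=np.c_[n,np.ones(len(n))]@T[:3,:3].T
    o=T[:3,3]; return o+r*((z-o[2])/r[:,2])[:,None]
def w2px(c,P):
    p=camera_params(c);T=np.linalg.inv(np.array(p["T"]))
    q,_=cv2.projectPoints(np.atleast_2d(P).astype(float),cv2.Rodrigues(T[:3,:3])[0],T[:3,3],np.array(p["mtx"]),np.array([p["k1"],0,0,0.]))
    return q[:,0]
E
python3 - <<'E'
from h import *
t=cv2.imread("pics/top0.png");s=cv2.imread("pics/scene0.png")
a=cv2.resize(t[135:215,190:290],(400,320),interpolation=2)
cv2.imwrite("pics/tin_crop.png",a)
cv2.imwrite("pics/bin_top.png",cv2.resize(t[85:275,340:560],(792,684),interpolation=2)[:600*684//684][-600:])
cv2.imwrite("pics/bin_scene.png",cv2.resize(s[110:310,380:640],(780,600),interpolation=2))
E
```

```text
(no output)
```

View pics/tin_crop.png

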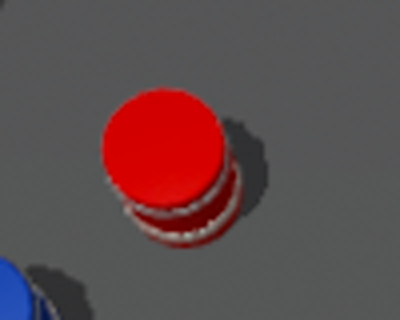

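View pics/bin_top.png

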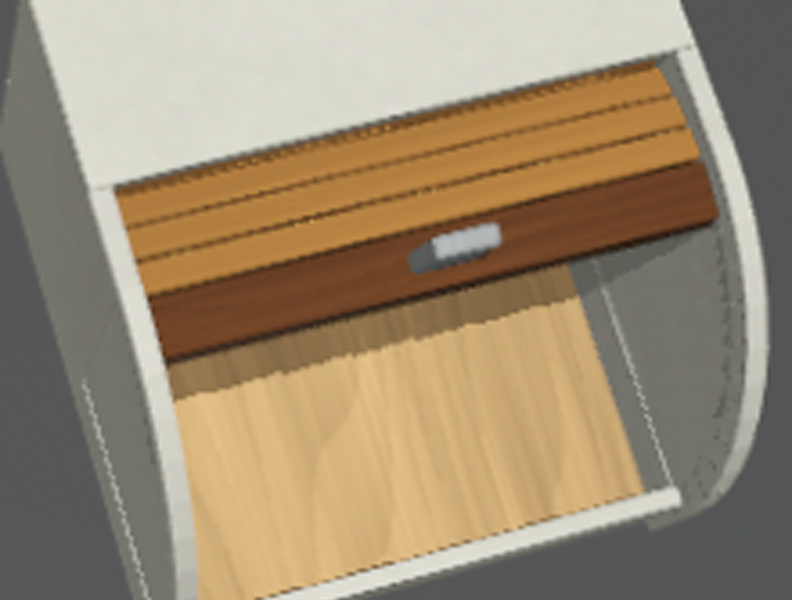

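View pics/bin_scene.png

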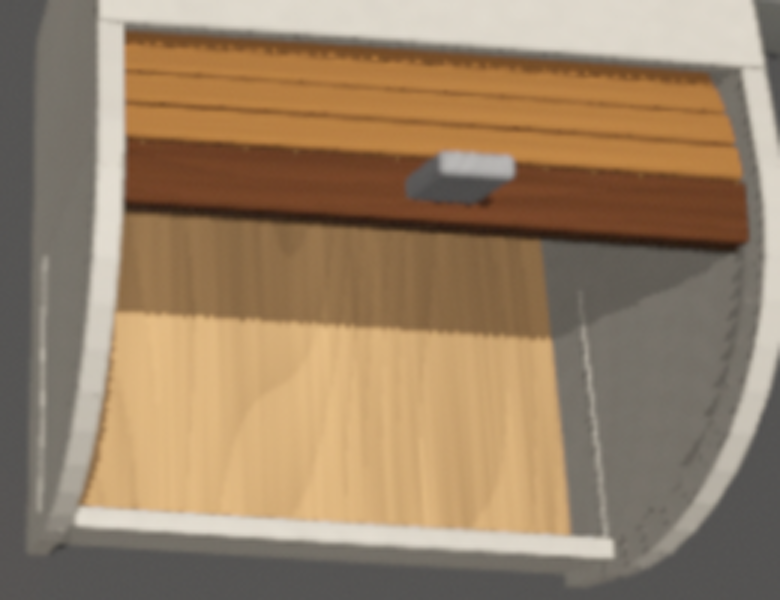

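The crop shows a red tin with a red lid and white bands, with its lid centre at top (230.8,172). The bin crops show the sill's top edge ending at scene (584,291) and (407,281), and at top (529,244). The handle's end face is at scene (538.7,165.7) and top (469.4,175.5). I'll fit the bin's pose and q to those points.

```bash
python3 - <<'E'
from h import *
from scipy.optimize import least_squares
print("tin top",px2w("top",[230.8,172],90))
s=cv2.imread("pics/scene0.png").astype(int);t=cv2.imread("pics/top0.png").astype(int)
for c,im,(u0,v0) in(("top",t,(231,172)),("scene",s,(256,128))):
    b,g,r=im[...,0],im[...,1],im[...,2]
    m=((r>190)&(g<40)&(b<40)).astype(np.uint8)
    n,l,st,ce=cv2.connectedComponentsWithStats(m)
    k=l[v0,u0];cs,_=cv2.findContours((l==k).astype(np.uint8),0,1);e=cv2.minEnclosingCircle(cs[0])
    print(c,st[k],ce[k],e,px2w(c,ce[k],90),px2w(c,e[0],90))
obs=[("scene",(584.3,290.3),(-154,-158,56)),("scene",(584.3,295.3),(-166,-158,56)),("scene",(406.7,280.3),(-154,158,56)),("scene",(406,285),(-166,158,56)),
("top",(528.9,243.9),(-154,-158,56)),("top",(529.2,248.6),(-166,-158,56)),("scene",(538.7,165.7),None),("top",(469.4,175.5),None)]
def f(p,pts=False):
    x,y,w,q=p;c,sn=np.cos(w),np.sin(w);R=[]
    for cam,uv,P in obs:
        if P is None:
            a=q+np.radians(13);P=(-204*np.cos(a),0,45+204*np.sin(a))
        R.append(w2px(cam,[x+c*P[0]-sn*P[1],y+sn*P[0]+c*P[1],P[2]])[0]-uv)
    return np.ravel(R)
r=least_squares(f,[680,-180,.2,1.3],x_scale=[100,100,.1,.1])
print(r.x,np.round(r.fun.reshape(-1,2),1).tolist())
x,y,w,q=r.x;c,sn=np.cos(w),np.sin(w)
W=lambda X,Y:np.round([x+c*X-sn*Y,y+sn*X+c*Y],1)
print("place",W(-95,0),"handle",W(-191*np.cos(q+.2269),0),45+191*np.sin(q+.2269))
v=t.copy()
def proj(P):
    return w2px("top",[*W(P[0],P[1]),P[2]])[0]
for P in[(-160,170,0),(-160,-170,0),(176,170,220),(176,-170,220),(-154,158,56)]:print(P,proj(P))
E
```

```text
tin top [[612.92091453 258.20408542  90.        ]]
top [216 158  29  28 647] [230.16846986 171.42349304] ((230.0, 171.0), 14.560319900512695) [[614.11592741 259.58012147  90.        ]] [[615.01155434 259.98201158  90.        ]]
scene [239 112  33  30 761] [254.70039422 126.78186597] ((254.875, 127.5), 16.500572204589844) [[615.12161118 257.71801108  90.        ]] [[613.86673271 256.83028024  90.        ]]
[ 6.34282953e+02 -1.87314149e+02  2.53210134e-01  1.18419283e+00] [[-1.5, 9.2], [-1.1, 11.3], [-8.6, 0.5], [-8.3, 2.7], [0.2, -16.8], [1.5, -16.1], [1.9, 11.1], [4.4, -15.2]]
place [ 542.3 -211.1] handle [ 604.9 -194.9] 233.56942529522772
(-160, 170, 0) [379.72665245 266.75145071]
(-160, -170, 0) [524.20263851 233.19812314]
(176, 170, 220) [352.36200355  79.02738991]
(176, -170, 220) [520.16670202  48.54012448]
(-154, 158, 56) [388.4233082 259.6545292]
```

```bash
cat > fit.py <<'E'
from h import *
from scipy.optimize import least_squares
obs=[("scene",(584.3,290.3),(-154,-158,56)),("scene",(584.3,295.3),(-166,-158,56)),("scene",(406.7,280.3),(-154,158,56)),("scene",(406,285),(-166,158,56)),
("top",(528.9,220.6),(-154,-158,56)),("top",(529.2,225.3),(-166,-158,56)),("scene",(538.7,165.7),None),("top",(469.4,152.2),None)]
def f(p):
    x,y,w,q=p;c,sn=np.cos(w),np.sin(w);R=[]
    for cam,uv,P in obs:
        if P is None:
            a=q+np.radians(13);P=(-204*np.cos(a),0,45+204*np.sin(a))
        R.append(w2px(cam,[x+c*P[0]-sn*P[1],y+sn*P[0]+c*P[1],P[2]])[0]-uv)
    return np.ravel(R)
r=least_squares(f,[680,-180,.2,1.3],x_scale=[100,100,.1,.1])
print(r.x,np.round(r.fun.reshape(-1,2),1).tolist())
x,y,w,q=r.x;c,sn=np.cos(w),np.sin(w)
W=lambda X,Y:np.round([x+c*X-sn*Y,y+sn*X+c*Y],1)
print("place",W(-95,0),"handle",W(-191*np.cos(q+.2269),0),45+191*np.sin(q+.2269))
E
python3 - <<'E'
from fit import *
for P in[(-176,170,0),(176,170,220),(176,-170,220)]:print(P,w2px("top",[*W(P[0],P[1]),P[2]])[0],w2px("scene",[*W(P[0],P[1]),P[2]])[0])
import scipy.spatial.transform as st
R=st.Rotation.from_quat(get_obs()["eef_rot"]).as_matrix();print(R.round(3))
for C in [[521,343],[388,365],[613,258]]:
    e=w2px("top",[*C,90]);print(C,e)
E
```

```text
[ 6.43565224e+02 -1.83292876e+02  3.03156327e-01  1.21580675e+00] [[1.2, -0.9], [2.0, 1.1], [-4.8, -0.5], [-4.2, 1.8], [0.4, -2.1], [1.9, -1.5], [1.5, -0.0], [1.9, -0.6]]
place [ 552.9 -211.7] handle [ 620.3 -190.6] 234.43527841722187
(-176, 170, 0) [384.59643049 272.36190685] [389.6614397  297.98724053]
(176, 170, 220) [346.96286688  79.44306702] [411.99695304  51.93702956]
(176, -170, 220) [512.41282678  41.16705463] [621.9312557   66.68138269]
[[-0.925  0.381  0.   ]
 [ 0.381  0.925  0.   ]
 [-0.     0.    -1.   ]]
[521, 343] [[186.64729887 214.48817991]]
[388, 365] [[171.27056123 279.52266417]]
[613, 258] [[230.9011088  171.96577765]]
```

```bash
cat > fit2.py <<'E'
from h import *
from scipy.optimize import least_squares
obs=[("scene",(584.3,290.3),(-154,-158,56)),("scene",(584.3,295.3),(-166,-158,56)),("scene",(410,280.5),(-154,152,56)),
("top",(528.9,220.6),(-154,-158,56)),("top",(529.2,225.3),(-166,-158,56)),("scene",(538.7,165.7),None),("top",(469.4,152.2),None),
("top",(366.4,136.9),(0,170,220)),("top",(531.7,97.5),(0,-170,220)),("scene",(413.3,116.7),(0,170,220)),("scene",(633.3,132.7),(0,-170,220))]
def f(p):
    x,y,w,q,X=p;c,sn=np.cos(w),np.sin(w);R=[]
    for cam,uv,P in obs:
        if P is None:
            a=q+np.radians(13);P=(-204*np.cos(a),0,45+204*np.sin(a))
        if P[0]==0:P=(X*100,P[1],P[2])
        R.append(w2px(cam,[x+c*P[0]-sn*P[1],y+sn*P[0]+c*P[1],P[2]])[0]-uv)
    return np.ravel(R)
r=least_squares(f,[680,-180,.2,1.3,0.3],x_scale=[100,100,.1,.1,.1],loss="soft_l1")
x,y,w,q,X=r.x;c,sn=np.cos(w),np.sin(w)
W=lambda X,Y:np.round([x+c*X-sn*Y,y+sn*X+c*Y],1)
if __name__=="__main__":
    print(r.x.round(3).tolist(),np.round(f(r.x).reshape(-1,2),1).tolist())
    print("place",W(-95,0),"handle",W(-191*np.cos(q+.2269),0),45+191*np.sin(q+.2269))
    for P in[(176,170,220),(176,-170,220),(-154,158,56)]:print(P,w2px("top",[*W(P[0],P[1]),P[2]])[0],w2px("scene",[*W(P[0],P[1]),P[2]])[0])
E
python3 fit2.py
```

```text
[641.973, -181.735, 0.298, 1.22, 0.572] [[-0.3, 0.1], [0.5, 2.1], [-6.2, -0.4], [-0.5, -0.9], [1.0, -0.4], [0.0, 0.0], [0.9, -0.2], [-1.8, 0.7], [1.8, -1.0], [-1.4, 0.1], [1.0, -0.2]]
place [ 551.2 -209.6] handle [ 619.4 -188.7] 234.53053699184116
(176, 170, 220) [346.47914033  79.61919345] [411.37899605  51.96048287]
(176, -170, 220) [512.29427016  42.1472785 ] [621.53173083  67.6439223 ]
(-154, 158, 56) [389.8647698  258.35976042] [400.23682811 279.84142997]
```

Fit: the bin is at about (642,-182) with yaw 0.298 and q about 1.22, and the tin is at about (613,258). The tool's y axis will point along the bin's -y (yaw -1.27) so joint 6 stays well inside its range. I'll use a small planner to work out the shifts per call.

```bash
cat > plan.py <<'E'
import sys
from h import *
from scipy.spatial.transform import Rotation as Ro
def plan(wps,p=None,R=None):
    "wps: (x,y,z,yaw of tool y); splits into calls; prints shift (x0.1m) and az"
    o=get_obs()
    p=np.array(o["position"]) if p is None else p
    R=Ro.from_quat(o["eef_rot"]) if R is None else R
    for w in wps:
        t=np.array(w[:3],float);th=w[3];y=np.array([np.cos(th),np.sin(th),0]);z=np.array([0,0,-1.]);Rt=Ro.from_matrix(np.c_[np.cross(y,z),y,z])
        while 1:
            d=R.inv().apply(t-p)/100;rv=(R.inv()*Rt).as_rotvec()/np.pi
            n=max(np.abs(d).max()/.98,np.abs(rv).max()/.28,1e-6);k=max(1,int(np.ceil(n-1e-3)))
            s=np.round(d/k,3);a=np.round(rv/k,4)
            print(w,"xyz",s,"a",a, "end" if k==1 else "")
            p=p+R.apply(s*100);R=R*Ro.from_rotvec(a*np.pi)
            if k==1:break
    return p,R
E
python3 - <<'E'
from plan import *
plan([(613,258,200,-1.273),(613,258,50,-1.273)])
E
```

```text
(613, 258, 200, -1.273) xyz [-0.937 -0.356  0.011] a [ 0.     -0.      0.1562] 
(613, 258, 200, -1.273) xyz [-0.795  0.102  0.009] a [ 0.     -0.      0.1249] 
(613, 258, 200, -1.273) xyz [-0.928  0.531  0.012] a [ 0.     -0.      0.1666] 
(613, 258, 200, -1.273) xyz [-0.538  0.924  0.011] a [ 0.     -0.      0.1666] 
(613, 258, 200, -1.273) xyz [-0.002  0.535  0.006] a [ 0.     -0.      0.0833] 
(613, 258, 200, -1.273) xyz [0.137 0.517 0.006] a [ 0.     -0.      0.0832] end
(613, 258, 50, -1.273) xyz [-0.   -0.    0.75] a [ 0. -0.  0.] 
(613, 258, 50, -1.273) xyz [-0.001 -0.     0.75 ] a [ 0. -0.  0.] end
```

Request:
{"method": "apply_moves", "body": {"steps": [{"hand":1,"x":-0.31,"y":-0.12,"az":0.05},{"hand":1,"x":-0.62,"y":-0.24,"az":0.1},{"hand":1,"x":-0.94,"y":-0.36,"az":0.16},{"hand":1,"x":-0.94,"y":-0.36,"az":0.16}]}}

```text
invalid input
```

Request:
{"method": "apply_moves", "body": {"steps": [{"hand":1,"x":-0.4,"y":0.05,"az":0.05},{"hand":1,"x":-0.8,"y":0.1,"az":0.1},{"hand":1,"x":-0.8,"y":0.1,"az":0.125}]}}

```text
invalid input
```

Request:
{"method": "apply_moves", "body": {"steps": [{"hand":1,"x":-0.45,"y":0.26,"az":0.06},{"hand":1,"x":-0.93,"y":0.53,"az":0.11},{"hand":1,"x":-0.93,"y":0.53,"az":0.165}]}}

```text
invalid input
```

Request:
{"method": "apply_moves", "body": {"steps": [{"hand":1,"x":-0.27,"y":0.46,"az":0.06},{"hand":1,"x":-0.54,"y":0.92,"az":0.11},{"hand":1,"x":-0.54,"y":0.92,"az":0.165},{"hand":1,"x":-0.54,"y":0.92,"az":0.165}]}}

```text
invalid input
```

```bash
python3 - <<'E'
from plan import *
o=get_obs();print(o["clock"],o["position"],o["qpos"])
plan([(613,258,160,-1.273),(613,258,50,-1.273)])
E
```

```text
0.6 [247.61050615 601.01409951 205.47096552] [ 1.00590883e+00  2.45094063e-01  1.55777787e+00 -3.14714791e-05
  1.33869136e+00 -1.74068721e-01]
(613, 258, 160, -1.273) xyz [-0.937 -0.356  0.091] a [ 0.     -0.      0.1562] 
(613, 258, 160, -1.273) xyz [-0.795  0.102  0.073] a [ 0.     -0.      0.1249] 
(613, 258, 160, -1.273) xyz [-0.928  0.531  0.097] a [ 0.     -0.      0.1666] 
(613, 258, 160, -1.273) xyz [-0.538  0.924  0.097] a [ 0.     -0.      0.1666] 
(613, 258, 160, -1.273) xyz [-0.002  0.535  0.048] a [ 0.     -0.      0.0833] 
(613, 258, 160, -1.273) xyz [0.137 0.517 0.049] a [ 0.     -0.      0.0832] end
(613, 258, 50, -1.273) xyz [-0.   -0.    0.55] a [ 0. -0.  0.] 
(613, 258, 50, -1.273) xyz [-0.001 -0.     0.55 ] a [ 0. -0.  0.] end
```

Every call was refused, so I'll send all the fields.

Request:
{"method": "apply_moves", "body": {"steps": [{"hand":1,"x":-0.31,"y":-0.12,"z":0,"ax":0,"ay":0,"az":0.05},{"hand":1,"x":-0.62,"y":-0.24,"z":0,"ax":0,"ay":0,"az":0.1},{"hand":1,"x":-0.94,"y":-0.36,"z":0,"ax":0,"ay":0,"az":0.16},{"hand":1,"x":-0.94,"y":-0.36,"z":0,"ax":0,"ay":0,"az":0.16}], "newtons": 20}}

```text
clock: 1.1
position: [322.1, 530.9, 205.6]
eef_rot: [0.433, 0.901, 0.0, 0.0]
wrist_force: [0.1, -0.3, -0.6]
finger_gap: 93.9
gripper_force: 0.0
```

Request:
{"method": "apply_moves", "body": {"steps": [{"hand":1,"x":-0.4,"y":0.05,"z":0,"ax":0,"ay":0,"az":0.05},{"hand":1,"x":-0.8,"y":0.1,"z":0,"ax":0,"ay":0,"az":0.1},{"hand":1,"x":-0.8,"y":0.1,"z":0,"ax":0,"ay":0,"az":0.125}], "newtons": 20}}

```text
clock: 1.48
position: [379.8, 475.1, 205.5]
eef_rot: [0.601, 0.799, 0.0, -0.0]
wrist_force: [-0.8, 0.8, -0.2]
finger_gap: 93.8
gripper_force: 0.0
```

Request:
{"method": "apply_moves", "body": {"steps": [{"hand":1,"x":-0.45,"y":0.26,"z":0,"ax":0,"ay":0,"az":0.06},{"hand":1,"x":-0.93,"y":0.53,"z":0,"ax":0,"ay":0,"az":0.11},{"hand":1,"x":-0.93,"y":0.53,"z":0,"ax":0,"ay":0,"az":0.165}], "newtons": 20}}

```text
clock: 1.85
position: [457.5, 400.2, 205.6]
eef_rot: [0.787, 0.617, 0.0, 0.0]
wrist_force: [-1.0, 0.4, 0.4]
finger_gap: 93.6
gripper_force: 0.0
```

Request:
{"method": "apply_moves", "body": {"steps": [{"hand":1,"x":-0.27,"y":0.46,"z":0,"ax":0,"ay":0,"az":0.06},{"hand":1,"x":-0.54,"y":0.92,"z":0,"ax":0,"ay":0,"az":0.11},{"hand":1,"x":-0.54,"y":0.92,"z":0,"ax":0,"ay":0,"az":0.165},{"hand":1,"x":-0.54,"y":0.92,"z":0,"ax":0,"ay":0,"az":0.165}], "newtons": 20}}

```text
clock: 2.35
position: [532.6, 328.1, 205.3]
eef_rot: [0.917, 0.4, -0.0, -0.0]
wrist_force: [-0.4, 0.1, -0.1]
finger_gap: 94.3
gripper_force: 0.0
```

```bash
python3 - <<'E'
from plan import *
o=get_obs();print(o["clock"],o["position"],o["qpos"])
plan([(613,258,160,-1.273),(613,258,52,-1.273)])
E
```

```text
2.35 [532.60343446 328.1125458  205.33267237] [3.70992205e-01 1.89250732e-01 1.62327726e+00 3.68528816e-04
 1.32929847e+00 1.11936913e+00]
(613, 258, 160, -1.273) xyz [0.017 0.533 0.226] a [-0.0001  0.      0.0835] 
(613, 258, 160, -1.273) xyz [0.154 0.511 0.227] a [-0.      0.      0.0835] end
(613, 258, 52, -1.273) xyz [ 0.   -0.    0.54] a [-0.  0. -0.] 
(613, 258, 52, -1.273) xyz [ 0.   -0.    0.54] a [-0.  0. -0.] end
```

Request:
{"method": "apply_moves", "body": {"steps": [{"hand":1,"x":0.02,"y":0.53,"z":0,"ax":0,"ay":0,"az":0.05},{"hand":1,"x":0.02,"y":0.53,"z":0.2,"ax":0,"ay":0,"az":0.0835}], "newtons": 20}}

```text
clock: 2.6
position: [575.3, 292.7, 187.3]
eef_rot: [0.962, 0.274, 0.002, 0.0]
wrist_force: [-0.0, 0.6, 0.1]
finger_gap: 94.0
gripper_force: 0.0
```

Request:
{"method": "apply_moves", "body": {"steps": [{"hand":1,"x":0.15,"y":0.51,"z":0,"ax":0,"ay":0,"az":0.05},{"hand":1,"x":0.15,"y":0.51,"z":0.23,"ax":0,"ay":0,"az":0.0835},{"hand":1,"x":0.15,"y":0.51,"z":0.23,"ax":0,"ay":0,"az":0.0835},{"hand":1,"x":0.15,"y":0.51,"z":0.23,"ax":0,"ay":0,"az":0.0835}], "newtons": 20}}

```text
clock: 3.1
position: [612.1, 258.6, 163.1]
eef_rot: [0.989, 0.149, 0.0, -0.0]
wrist_force: [0.1, 0.1, -0.0]
finger_gap: 94.1
gripper_force: 0.0
```

```bash
python3 - <<'E'
from plan import *
o=get_obs();print(o["clock"],o["position"],o["qpos"])
a=camera("scene")[60:220,160:360,::-1];b=camera("top")[100:260,140:340,::-1]
v=np.hstack([cv2.resize(i,(400,320)) for i in(a,b)]);cv2.imwrite("pics/pre.png",v)
plan([(613,258,52,-1.273)])
E
```

```text
3.1 [612.08395131 258.62915943 163.10754414] [2.29450683e-01 3.15038009e-01 1.55225170e+00 1.37741885e-04
 1.27376954e+00 1.50141688e+00]
(613, 258, 52, -1.273) xyz [0.001 0.003 0.559] a [ 0.     -0.0003 -0.0001] 
(613, 258, 52, -1.273) xyz [0.001 0.003 0.558] a [ 0.     -0.0003 -0.0001] end
```

View pics/pre.png

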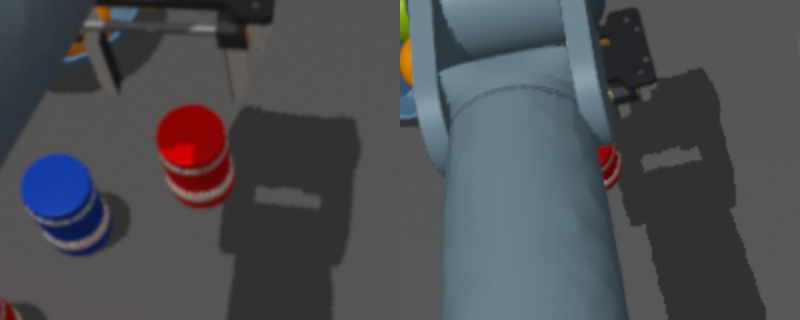

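The scene crop shows the open fingertips at about (216,105) and (280,107), straddling the tin's lid at (256,126). The blue tin is well clear at (189,150), so I'm descending and gripping.

Request:
{"method": "apply_moves", "body": {"steps": [{"hand":1,"x":0,"y":0,"z":0.4,"ax":0,"ay":0,"az":0},{"hand":1,"x":0,"y":0,"z":0.7,"ax":0,"ay":0,"az":0},{"hand":1,"x":0,"y":0,"z":0.95,"ax":0,"ay":0,"az":0}], "newtons": 20}}

```text
clock: 3.58
position: [612.3, 258.1, 67.2]
eef_rot: [0.989, 0.148, 0.0, -0.0]
wrist_force: [-0.0, 0.1, 0.6]
finger_gap: 94.1
gripper_force: 0.0
```

Request:
{"method": "apply_moves", "body": {"steps": [{"hand":1,"x":0,"y":0,"z":0.16,"ax":0,"ay":0,"az":0},{"hand":0,"x":0,"y":0,"z":0.16,"ax":0,"ay":0,"az":0},{"hand":0,"x":0,"y":0,"z":0.16,"ax":0,"ay":0,"az":0},{"hand":0,"x":0,"y":0,"z":0.16,"ax":0,"ay":0,"az":0},{"hand":0,"x":0,"y":0,"z":0.16,"ax":0,"ay":0,"az":0}], "newtons": 20}}

```text
clock: 4.2
position: [613.2, 258.0, 52.8]
eef_rot: [0.989, 0.147, 0.001, -0.0]
wrist_force: [-0.8, 0.9, 3.3]
finger_gap: 63.6
gripper_force: 20.0
```

Request:
{"method": "apply_moves", "body": {"steps": [{"hand":0,"x":0,"y":0,"z":0,"ax":0,"ay":0,"az":0},{"hand":0,"x":0,"y":0,"z":0,"ax":0,"ay":0,"az":0},{"hand":0,"x":0,"y":0,"z":-0.2,"ax":0,"ay":0,"az":0},{"hand":0,"x":0,"y":0,"z":-0.2,"ax":0,"ay":0,"az":0}], "newtons": 25}}

```text
clock: 4.7
position: [613.5, 257.6, 73.3]
eef_rot: [0.989, 0.147, 0.002, 0.0]
wrist_force: [0.4, -0.2, -2.6]
finger_gap: 63.8
gripper_force: 25.0
```

```bash
python3 - <<'E'
from plan import *
from fit2 import W
o=get_obs();print(o["clock"],o["position"],o["qpos"],o["finger_gap"],o["gripper_force"],o["wrist_force"])
X,Y=W(-97,0);print(X,Y)
plan([(613,258,180,-1.273),(X,Y,300,-1.273)])
E
```

```text
4.7 [613.53618576 257.58144999  73.26506877] [ 2.27560643e-01  4.16362181e-01  1.59848348e+00 -2.92749449e-04
  1.12371331e+00  1.50442180e+00] 63.80466614817271 24.99838024377823 [ 0.38570404 -0.20728121 -2.62455554]
549.2 -210.2
(613, 258, 180, -1.273) xyz [-0.    -0.003 -0.534] a [ 0.0001 -0.0005 -0.0006] 
(613, 258, 180, -1.273) xyz [-0.002 -0.002 -0.533] a [ 0.     -0.0005 -0.0006] end
(np.float64(549.2), np.float64(-210.2), 300, -1.273) xyz [-0.397  0.858 -0.24 ] a [0. 0. 0.] 
(np.float64(549.2), np.float64(-210.2), 300, -1.273) xyz [-0.397  0.858 -0.24 ] a [0. 0. 0.] 
(np.float64(549.2), np.float64(-210.2), 300, -1.273) xyz [-0.397  0.858 -0.24 ] a [0. 0. 0.] 
(np.float64(549.2), np.float64(-210.2), 300, -1.273) xyz [-0.396  0.857 -0.24 ] a [0. 0. 0.] 
(np.float64(549.2), np.float64(-210.2), 300, -1.273) xyz [-0.397  0.858 -0.239] a [0. 0. 0.] end
```

The tin is held: gap 63.8 mm, with about 0.26 kg on the wrist. Next I lift it and carry it over to above the bin.

Request:
{"method": "apply_moves", "body": {"steps": [{"hand":0,"x":0,"y":0,"z":-0.3,"ax":0,"ay":0,"az":0},{"hand":0,"x":0,"y":0,"z":-0.65,"ax":0,"ay":0,"az":0},{"hand":0,"x":0,"y":0,"z":-1,"ax":0,"ay":0,"az":0}], "newtons": 25}}

```text
clock: 5.08
position: [611.8, 257.1, 171.6]
eef_rot: [0.989, 0.146, -0.001, 0.0]
wrist_force: [0.6, 0.0, -2.8]
finger_gap: 63.9
gripper_force: 25.0
```

Request:
{"method": "apply_moves", "body": {"steps": [{"hand":0,"x":-0.13,"y":0.29,"z":-0.25,"ax":0,"ay":0,"az":0},{"hand":0,"x":-0.27,"y":0.58,"z":-0.5,"ax":0,"ay":0,"az":0},{"hand":0,"x":-0.4,"y":0.86,"z":-0.75,"ax":0,"ay":0,"az":0}], "newtons": 25}}

```text
clock: 5.45
position: [598.3, 162.5, 246.4]
eef_rot: [0.989, 0.147, -0.001, 0.0]
wrist_force: [0.9, -1.0, -2.6]
finger_gap: 63.5
gripper_force: 25.0
```

Request:
{"method": "apply_moves", "body": {"steps": [{"hand":0,"x":-0.13,"y":0.29,"z":-0.2,"ax":0,"ay":0,"az":0},{"hand":0,"x":-0.27,"y":0.58,"z":-0.4,"ax":0,"ay":0,"az":0},{"hand":0,"x":-0.4,"y":0.86,"z":-0.6,"ax":0,"ay":0,"az":0}], "newtons": 25}}

```text
clock: 5.82
position: [585.0, 68.5, 306.3]
eef_rot: [0.989, 0.146, -0.001, 0.0]
wrist_force: [0.5, -0.2, -2.8]
finger_gap: 63.6
gripper_force: 25.0
```

Request:
{"method": "apply_moves", "body": {"steps": [{"hand":0,"x":-0.13,"y":0.29,"z":0,"ax":0,"ay":0,"az":0},{"hand":0,"x":-0.27,"y":0.58,"z":0,"ax":0,"ay":0,"az":0},{"hand":0,"x":-0.4,"y":0.86,"z":0,"ax":0,"ay":0,"az":0}], "newtons": 25}}

```text
clock: 6.2
position: [571.6, -25.3, 305.7]
eef_rot: [0.989, 0.146, -0.001, -0.0]
wrist_force: [0.5, 0.9, -2.7]
finger_gap: 63.5
gripper_force: 25.0
```

Request:
{"method": "apply_moves", "body": {"steps": [{"hand":0,"x":-0.13,"y":0.29,"z":0,"ax":0,"ay":0,"az":0},{"hand":0,"x":-0.27,"y":0.58,"z":0,"ax":0,"ay":0,"az":0},{"hand":0,"x":-0.4,"y":0.86,"z":0,"ax":0,"ay":0,"az":0}], "newtons": 25}}

```text
clock: 6.58
position: [558.3, -119.1, 305.7]
eef_rot: [0.989, 0.146, -0.001, -0.0]
wrist_force: [1.5, -0.4, -3.4]
finger_gap: 63.6
gripper_force: 25.0
```

Request:
{"method": "apply_moves", "body": {"steps": [{"hand":0,"x":-0.13,"y":0.29,"z":0,"ax":0,"ay":0,"az":0},{"hand":0,"x":-0.27,"y":0.58,"z":0,"ax":0,"ay":0,"az":0},{"hand":0,"x":-0.4,"y":0.86,"z":0,"ax":0,"ay":0,"az":0},{"hand":0,"x":-0.4,"y":0.86,"z":0,"ax":0,"ay":0,"az":0}], "newtons": 25}}

```text
clock: 7.08
position: [544.8, -213.6, 305.5]
eef_rot: [0.989, 0.145, -0.001, -0.0]
wrist_force: [0.1, 0.1, -3.4]
finger_gap: 63.8
gripper_force: 25.0
```

```bash
python3 - <<'E'
from plan import *
from fit2 import W
o=get_obs();print(o["clock"],o["position"],o["qpos"],o["finger_gap"],o["gripper_force"],o["wrist_force"])
X,Y=W(-97,0);print(X,Y)
a=camera("scene")[30:330,320:640,::-1];b=camera("top")[20:290,320:600,::-1]
cv2.imwrite("pics/over.png",np.hstack([cv2.resize(i,(400,375)) for i in(a,b)]))
plan([(X,Y,250,-1.273),(X,Y,66,-1.273)])
E
```

```text
7.075 [ 544.82328116 -213.59938987  305.52159287] [-5.67096338e-01  2.92352967e-02  1.61465909e+00 -3.31068319e-04
  1.49925539e+00  7.12737025e-01] 63.80121379961272 24.998220652341843 [ 0.08460185  0.14411253 -3.41112036]
549.2 -210.2
(np.float64(549.2), np.float64(-210.2), 250, -1.273) xyz [ 0.042 -0.003  0.558] a [-0.0004  0.0002 -0.0013] end
(np.float64(549.2), np.float64(-210.2), 66, -1.273) xyz [-0.    0.    0.92] a [ 0. -0. -0.] 
(np.float64(549.2), np.float64(-210.2), 66, -1.273) xyz [-0.    0.    0.92] a [ 0. -0. -0.] end
```

View pics/over.png

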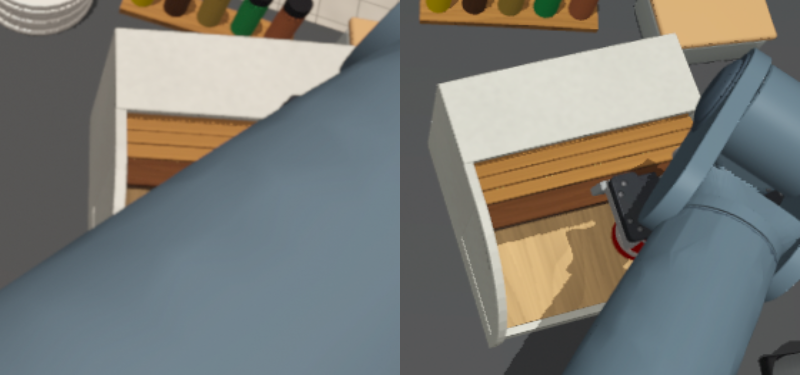

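The top crop shows the held tin over the mouth, left of the arm at about (630,240) in the crop, and the wood floor is visible. Next I line up in x and lower it in stages.

Request:
{"method": "apply_moves", "body": {"steps": [{"hand":0,"x":0.04,"y":0,"z":0,"ax":0,"ay":0,"az":0},{"hand":0,"x":0.04,"y":0,"z":0.3,"ax":0,"ay":0,"az":0},{"hand":0,"x":0.04,"y":0,"z":0.6,"ax":0,"ay":0,"az":0},{"hand":0,"x":0.04,"y":0,"z":0.9,"ax":0,"ay":0,"az":0},{"hand":0,"x":0.04,"y":0,"z":0.9,"ax":0,"ay":0,"az":0}], "newtons": 25}}

```text
clock: 7.8
position: [548.3, -209.0, 213.6]
eef_rot: [0.989, 0.147, -0.002, -0.002]
wrist_force: [0.4, 0.2, -3.7]
finger_gap: 63.7
gripper_force: 25.0
```

Request:
{"method": "apply_moves", "body": {"steps": [{"hand":0,"x":0,"y":0,"z":0.2,"ax":0,"ay":0,"az":0},{"hand":0,"x":0,"y":0,"z":0.4,"ax":0,"ay":0,"az":0},{"hand":0,"x":0,"y":0,"z":0.6,"ax":0,"ay":0,"az":0},{"hand":0,"x":0,"y":0,"z":0.8,"ax":0,"ay":0,"az":0},{"hand":0,"x":0,"y":0,"z":0.8,"ax":0,"ay":0,"az":0}], "newtons": 25}}

```text
clock: 8.43
position: [548.1, -210.1, 133.8]
eef_rot: [0.989, 0.146, -0.002, -0.002]
wrist_force: [0.4, -1.0, -2.8]
finger_gap: 63.8
gripper_force: 25.0
```

Request:
{"method": "apply_moves", "body": {"steps": [{"hand":0,"x":0,"y":0,"z":0.12,"ax":0,"ay":0,"az":0},{"hand":0,"x":0,"y":0,"z":0.24,"ax":0,"ay":0,"az":0},{"hand":0,"x":0,"y":0,"z":0.36,"ax":0,"ay":0,"az":0},{"hand":0,"x":0,"y":0,"z":0.48,"ax":0,"ay":0,"az":0}], "newtons": 25}}

```text
clock: 8.93
position: [549.5, -210.9, 87.6]
eef_rot: [0.989, 0.146, -0.0, -0.0]
wrist_force: [-1.1, -0.3, -2.6]
finger_gap: 63.4
gripper_force: 25.0
```

Request:
{"method": "apply_moves", "body": {"steps": [{"hand":0,"x":0,"y":0,"z":0.04,"ax":0,"ay":0,"az":0},{"hand":0,"x":0,"y":0,"z":0.08,"ax":0,"ay":0,"az":0},{"hand":0,"x":0,"y":0,"z":0.12,"ax":0,"ay":0,"az":0},{"hand":0,"x":0,"y":0,"z":0.16,"ax":0,"ay":0,"az":0},{"hand":0,"x":0,"y":0,"z":0.16,"ax":0,"ay":0,"az":0}], "newtons": 25}}

```text
clock: 9.55
position: [549.3, -210.7, 72.2]
eef_rot: [0.989, 0.147, -0.0, -0.0]
wrist_force: [-0.3, 0.3, -2.5]
finger_gap: 63.7
gripper_force: 25.0
```

Request:
{"method": "apply_moves", "body": {"steps": [{"hand":0,"x":0,"y":0,"z":0.02,"ax":0,"ay":0,"az":0},{"hand":0,"x":0,"y":0,"z":0.04,"ax":0,"ay":0,"az":0},{"hand":0,"x":0,"y":0,"z":0.06,"ax":0,"ay":0,"az":0},{"hand":0,"x":0,"y":0,"z":0.075,"ax":0,"ay":0,"az":0},{"hand":0,"x":0,"y":0,"z":0.075,"ax":0,"ay":0,"az":0}], "newtons": 25}}

```text
clock: 10.18
position: [549.4, -210.8, 64.8]
eef_rot: [0.989, 0.146, -0.0, -0.0]
wrist_force: [-0.0, -0.1, -2.8]
finger_gap: 63.5
gripper_force: 25.0
```

Request:
{"method": "apply_moves", "body": {"steps": [{"hand":0,"x":0,"y":0,"z":0.01,"ax":0,"ay":0,"az":0},{"hand":0,"x":0,"y":0,"z":0.02,"ax":0,"ay":0,"az":0},{"hand":0,"x":0,"y":0,"z":0.025,"ax":0,"ay":0,"az":0}], "newtons": 25}}

```text
clock: 10.55
position: [549.6, -210.9, 62.9]
eef_rot: [0.989, 0.147, -0.0, 0.0]
wrist_force: [-2.4, 1.6, 2.4]
finger_gap: 63.1
gripper_force: 25.0
```

It touched the floor (+2.4 N), so I'm releasing and backing straight up.

Request:
{"method": "apply_moves", "body": {"steps": [{"hand":0.75,"x":0,"y":0,"z":0,"ax":0,"ay":0,"az":0},{"hand":0.75,"x":0,"y":0,"z":0,"ax":0,"ay":0,"az":0},{"hand":0.9,"x":0,"y":0,"z":0,"ax":0,"ay":0,"az":0},{"hand":0.9,"x":0,"y":0,"z":0,"ax":0,"ay":0,"az":0}], "newtons": 25}}

```text
clock: 11.05
position: [549.6, -210.9, 62.5]
eef_rot: [0.989, 0.147, 0.0, 0.0]
wrist_force: [-0.4, 0.1, -0.6]
finger_gap: 84.2
gripper_force: 0.0
```

Request:
{"method": "apply_moves", "body": {"steps": [{"hand":0.9,"x":0,"y":0,"z":-0.15,"ax":0,"ay":0,"az":0},{"hand":0.9,"x":0,"y":0,"z":-0.4,"ax":0,"ay":0,"az":0},{"hand":0.9,"x":0,"y":0,"z":-0.7,"ax":0,"ay":0,"az":0},{"hand":0.9,"x":0,"y":0,"z":-1,"ax":0,"ay":0,"az":0}], "newtons": 25}}

```text
clock: 11.55
position: [549.7, -211.0, 164.6]
eef_rot: [0.989, 0.147, 0.0, 0.0]
wrist_force: [-0.2, -0.2, 0.8]
finger_gap: 84.9
gripper_force: 0.0
```

Request:
{"method": "apply_moves", "body": {"steps": [{"hand":0.9,"x":0,"y":0,"z":-0.3,"ax":0,"ay":0,"az":0},{"hand":0.9,"x":0,"y":0,"z":-0.65,"ax":0,"ay":0,"az":0},{"hand":0.9,"x":0,"y":0,"z":-1,"ax":0,"ay":0,"az":0}], "newtons": 25}}

```text
clock: 11.92
position: [549.5, -210.8, 264.8]
eef_rot: [0.989, 0.147, 0.001, 0.0]
wrist_force: [1.3, 0.0, -0.4]
finger_gap: 84.9
gripper_force: 0.0
```

Request:
{"method": "apply_moves", "body": {"steps": [{"hand":0.9,"x":0,"y":0,"z":-0.3,"ax":0,"ay":0,"az":0},{"hand":0.9,"x":-0.3,"y":-0.3,"z":-0.4,"ax":0,"ay":0,"az":0},{"hand":0.9,"x":-0.6,"y":-0.6,"z":-0.4,"ax":0,"ay":0,"az":0},{"hand":0.9,"x":-0.9,"y":-1,"z":-0.4,"ax":0,"ay":0,"az":0}], "newtons": 25}}

```text
clock: 12.42
position: [433.4, -140.9, 303.7]
eef_rot: [0.989, 0.146, 0.001, 0.001]
wrist_force: [0.1, -0.2, 0.1]
finger_gap: 84.6
gripper_force: 0.0
```

Request:
{"method": "apply_moves", "body": {"steps": [{"hand":0.9,"x":-0.45,"y":-0.5,"z":0,"ax":0,"ay":0,"az":0},{"hand":0.9,"x":-0.9,"y":-1,"z":0,"ax":0,"ay":0,"az":0},{"hand":0.9,"x":-0.9,"y":-1,"z":0,"ax":0,"ay":0,"az":0}], "newtons": 25}}

```text
clock: 12.8
position: [317.8, -70.5, 303.9]
eef_rot: [0.989, 0.147, 0.002, 0.002]
wrist_force: [-0.8, 0.6, -1.1]
finger_gap: 84.8
gripper_force: 0.0
```

```bash
python3 - <<'E'
from plan import *
o=get_obs();print(o["clock"],o["position"],o["qpos"])
a=camera("scene")[50:320,380:640,::-1];b=camera("top")[30:280,330:570,::-1]
cv2.imwrite("pics/placed.png",np.hstack([cv2.resize(i,(400,415),interpolation=2) for i in(a,b)]))
for c in("scene","top"):
  for t in("door_handle","tin_red","tin_blue"):
    print(c,t,[(np.round(d["position"]).tolist(),round(d["conf"],2)) for d in search_frame(c,t)[:4]])
E
```

```text
12.8 [317.78910349 -70.46218383 303.92585841] [-5.71431905e-01 -6.94961748e-01  2.17082252e+00  1.59061821e-05
  1.65959989e+00  7.04696289e-01]
scene door_handle [([658.0, -191.0, 208.0], 0.91)]
scene tin_red [([290.0, 340.0, 89.0], 0.87), ([390.0, 361.0, 90.0], 0.66)]
scene tin_blue [([515.0, 340.0, 86.0], 0.97)]
top door_handle [([648.0, -170.0, 208.0], 0.64)]
top tin_red [([543.0, -202.0, 99.0], 0.88), ([288.0, 352.0, 87.0], 0.84), ([388.0, 365.0, 93.0], 0.67), ([649.0, -170.0, 208.0], 0.37)]
top tin_blue [([521.0, 347.0, 89.0], 0.74)]
```

View pics/placed.png

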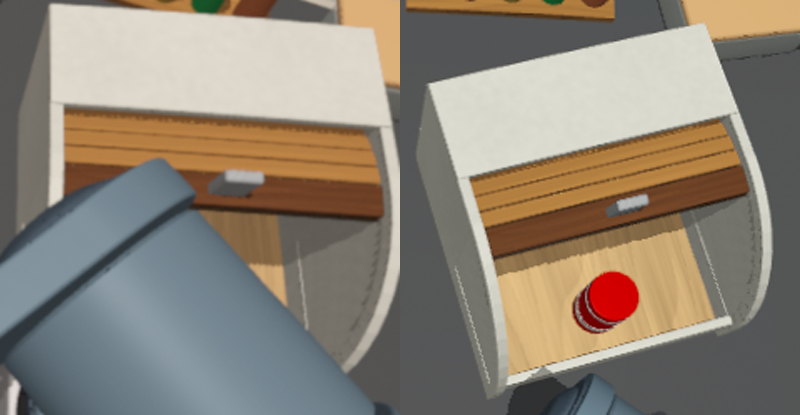

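The tin stands upright on the floor, with its lid at crop (612,297). The handle hasn't moved, still at top (469,153). I'm going to above the handle at (619.4,-188.7).

```bash
python3 - <<'E'
from plan import *
plan([(619.4,-188.7,300,-1.273),(619.4,-188.7,217,-1.273)])
E
```

```text
(619.4, -188.7, 300, -1.273) xyz [0.843 0.662 0.005] a [-0.0002  0.0001 -0.0004] 
(619.4, -188.7, 300, -1.273) xyz [0.843 0.662 0.006] a [-0.0001  0.0002 -0.0004] 
(619.4, -188.7, 300, -1.273) xyz [0.842 0.664 0.007] a [-0.0002  0.0001 -0.0005] end
(619.4, -188.7, 217, -1.273) xyz [-0.   -0.    0.83] a [0. 0. 0.] end
```

Request:
{"method": "apply_moves", "body": {"steps": [{"hand":0.9,"x":0.4,"y":0.33,"z":0,"ax":0,"ay":0,"az":0},{"hand":0.9,"x":0.84,"y":0.66,"z":0,"ax":0,"ay":0,"az":0}], "newtons": 25}}

```text
clock: 13.45
position: [420.6, -111.3, 302.5]
eef_rot: [0.989, 0.146, 0.0, 0.0]
wrist_force: [0.7, -0.1, 1.3]
finger_gap: 84.7
gripper_force: 0.0
```

Request:
{"method": "apply_moves", "body": {"steps": [{"hand":0.9,"x":0.4,"y":0.33,"z":0,"ax":0,"ay":0,"az":0},{"hand":0.9,"x":0.84,"y":0.66,"z":0,"ax":0,"ay":0,"az":0}], "newtons": 25}}

```text
clock: 13.7
position: [520.4, -150.2, 301.3]
eef_rot: [0.989, 0.146, -0.001, -0.0]
wrist_force: [0.6, -0.2, 1.1]
finger_gap: 84.4
gripper_force: 0.0
```

Request:
{"method": "apply_moves", "body": {"steps": [{"hand":0.9,"x":0.4,"y":0.33,"z":0,"ax":0,"ay":0,"az":0},{"hand":0.9,"x":0.84,"y":0.66,"z":0,"ax":0,"ay":0,"az":0},{"hand":0.8,"x":0.84,"y":0.66,"z":0,"ax":0,"ay":0,"az":0},{"hand":0.8,"x":0.84,"y":0.66,"z":0,"ax":0,"ay":0,"az":0}], "newtons": 25}}

```text
clock: 14.2
position: [617.8, -188.1, 301.2]
eef_rot: [0.989, 0.147, -0.001, -0.001]
wrist_force: [-0.7, 0.3, 0.1]
finger_gap: 75.2
gripper_force: 0.0
```

```bash
python3 - <<'E'
from plan import *
o=get_obs();print(o["position"],o["wrist_force"])
plan([(619.4,-188.7,217,-1.273)])
a=camera("scene")[50:250,440:640,::-1];b=camera("top")[30:230,370:570,::-1]
cv2.imwrite("pics/handle.png",np.hstack([cv2.resize(i,(400,400),interpolation=2) for i in(a,b)]))
E
```

```text
[ 617.78238782 -188.05112856  301.23417933] [-0.68420123  0.27918434  0.14030459]
(619.4, -188.7, 217, -1.273) xyz [0.015 0.012 0.842] a [-0.0005  0.0005 -0.0012] end
```

View pics/handle.png

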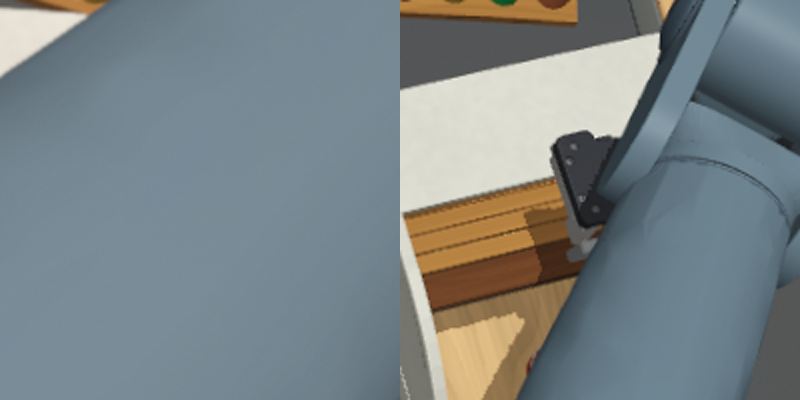

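The arm hides most of it, but the left finger at (585,235) lines up with the handle's left end at (577,253). I'm descending in stages and watching the force.

Request:
{"method": "apply_moves", "body": {"steps": [{"hand":0.8,"x":0.015,"y":0.01,"z":0.2,"ax":0,"ay":0,"az":0},{"hand":0.8,"x":0.015,"y":0.01,"z":0.4,"ax":0,"ay":0,"az":0},{"hand":0.8,"x":0.015,"y":0.01,"z":0.55,"ax":0,"ay":0,"az":0},{"hand":0.8,"x":0.015,"y":0.01,"z":0.6,"ax":0,"ay":0,"az":0}], "newtons": 12}}

```text
clock: 14.8
position: [618.6, -188.2, 240.3]
eef_rot: [0.989, 0.146, -0.001, -0.001]
wrist_force: [-0.1, -0.0, 0.2]
finger_gap: 75.6
gripper_force: 0.0
```

Request:
{"method": "apply_moves", "body": {"steps": [{"hand":0.8,"x":0,"y":0,"z":0.08,"ax":0,"ay":0,"az":0},{"hand":0.8,"x":0,"y":0,"z":0.16,"ax":0,"ay":0,"az":0},{"hand":0.8,"x":0,"y":0,"z":0.23,"ax":0,"ay":0,"az":0},{"hand":0.8,"x":0,"y":0,"z":0.23,"ax":0,"ay":0,"az":0}], "newtons": 12}}

```text
clock: 15.3
position: [619.3, -188.4, 218.7]
eef_rot: [0.989, 0.146, -0.0, -0.0]
wrist_force: [-0.4, -0.1, -0.1]
finger_gap: 75.0
gripper_force: 0.0
```

Request:
{"method": "apply_moves", "body": {"steps": [{"hand":0,"x":0,"y":0,"z":0,"ax":0,"ay":0,"az":0},{"hand":0,"x":0,"y":0,"z":0,"ax":0,"ay":0,"az":0},{"hand":0,"x":0,"y":0,"z":0,"ax":0,"ay":0,"az":0},{"hand":0,"x":0,"y":0,"z":0,"ax":0,"ay":0,"az":0},{"hand":0,"x":0,"y":0,"z":0,"ax":0,"ay":0,"az":0}], "newtons": 12}}

```text
clock: 15.92
position: [619.5, -188.3, 219.6]
eef_rot: [0.989, 0.147, -0.0, -0.0]
wrist_force: [-0.1, 0.9, 1.6]
finger_gap: 36.4
gripper_force: 12.0
```

```bash
cat > arc.py <<'E'
from plan import *
from fit2 import x,y,w
o=get_obs();p=o["position"];print(p,o["finger_gap"],o["gripper_force"],o["wrist_force"])
d=p-[x,y,0];X=d[0]*np.cos(w)+d[1]*np.sin(w);Y=-d[0]*np.sin(w)+d[1]*np.cos(w);Z=p[2]+19-45
a=np.arctan2(Z,-X);r=np.hypot(X,Z);print("bin X,Y",X,Y,"r",r,"q",a-np.radians(13))
E
cat arc.py > /dev/null; python3 - <<'E'
from arc import *
R=Ro.from_quat(o["eef_rot"])
for q in np.arange(1.2,-0.011,-.1):
    A=q+np.radians(13);P=np.array([x-191*np.cos(A)*np.cos(w),y-191*np.cos(A)*np.sin(w),45+191*np.sin(A)-19])
    print(round(q,2),R.inv().apply(P-p).round(1), P.round(1))
E
```

```text
[ 619.51756832 -188.2807136   219.56329221] 36.35271970705458 11.999883949756622 [-0.13680286  0.86672341  1.64576477]
bin X,Y -23.38765399165435 0.33069071318195675 r 194.9711015753504 q 1.2236595089222455
1.2 [-4.   0.3  4.5] [ 615.8 -189.8  215. ]
1.1 [-22.7   0.4   8.2] [ 597.9 -195.3  211.3]
1.0 [-41.    0.5  13.7] [ 580.4 -200.6  205.8]
0.9 [-58.6   0.6  21.1] [ 563.6 -205.8  198.5]
0.8 [-75.5   0.6  30.1] [ 547.5 -210.7  189.4]
0.7 [-91.3   0.7  40.8] [ 532.4 -215.4  178.8]
0.6 [-106.     0.7   53. ] [ 518.3 -219.7  166.5]
0.5 [-119.3    0.8   66.6] [ 505.5 -223.6  152.9]
0.4 [-131.3    0.9   81.5] [ 494.1 -227.1  138. ]
0.3 [-141.7    0.9   97.5] [ 484.1 -230.2  122. ]
0.2 [-150.5    0.9  114.5] [ 475.8 -232.7  105.1]
0.1 [-157.5    1.   132.2] [ 469.  -234.8   87.3]
-0.0 [-162.7    1.   150.6] [ 464.1 -236.3   69. ]
```

Gripped: gap 36.4 mm, bin Y about 0, q about 1.22. Now I'll work out the arc numbers at this grip radius.

```bash
python3 - <<'E'
import numpy as np
r=195;o=np.radians(13)
f=lambda q:np.array([-r*np.cos(q+o),-r*np.sin(q+o)])/100
q=1.224
for call in range(4):
    b=f(q)
    print(round(q,3),[(f(q-.06*k)-b).round(3).tolist() for k in range(1,6)]);q-=.3
E
```

```text
1.224 [[-0.116, 0.017], [-0.23, 0.042], [-0.343, 0.073], [-0.454, 0.111], [-0.562, 0.155]]
0.924 [[-0.105, 0.051], [-0.207, 0.108], [-0.306, 0.171], [-0.4, 0.24], [-0.491, 0.314]]
0.624 [[-0.086, 0.08], [-0.166, 0.164], [-0.242, 0.254], [-0.312, 0.348], [-0.376, 0.445]]
0.324 [[-0.058, 0.101], [-0.11, 0.206], [-0.156, 0.314], [-0.195, 0.424], [-0.227, 0.537]]
```

Request:
{"method": "apply_moves", "body": {"steps": [{"hand":0,"x":-0.116,"y":0,"z":0.017,"ax":0,"ay":0,"az":0},{"hand":0,"x":-0.23,"y":0,"z":0.042,"ax":0,"ay":0,"az":0},{"hand":0,"x":-0.343,"y":0,"z":0.073,"ax":0,"ay":0,"az":0},{"hand":0,"x":-0.454,"y":0,"z":0.111,"ax":0,"ay":0,"az":0},{"hand":0,"x":-0.562,"y":0,"z":0.155,"ax":0,"ay":0,"az":0}], "newtons": 15}}

```text
clock: 16.55
position: [566.9, -204.3, 205.2]
eef_rot: [0.989, 0.147, 0.002, -0.0]
wrist_force: [3.7, 4.7, 2.7]
finger_gap: 36.1
gripper_force: 15.0
```

```bash
python3 arc.py
```

```text
[ 566.86132412 -204.27102011  205.19009643] 36.09392723472255 15.000372380018234 [3.65332586 4.71585297 2.74847696]
bin X,Y -78.4180445945931 0.4921389547643855 r 195.5977514650686 q 0.9313882692529577
```

The arc is tracking well with small forces, so I'm continuing.

Request:
{"method": "apply_moves", "body": {"steps": [{"hand":0,"x":-0.105,"y":0,"z":0.051,"ax":0,"ay":0,"az":0},{"hand":0,"x":-0.207,"y":0,"z":0.108,"ax":0,"ay":0,"az":0},{"hand":0,"x":-0.306,"y":0,"z":0.171,"ax":0,"ay":0,"az":0},{"hand":0,"x":-0.4,"y":0,"z":0.24,"ax":0,"ay":0,"az":0},{"hand":0,"x":-0.491,"y":0,"z":0.314,"ax":0,"ay":0,"az":0}], "newtons": 15}}

```text
clock: 17.18
position: [518.2, -219.0, 173.3]
eef_rot: [0.989, 0.147, -0.0, -0.0]
wrist_force: [-0.7, 5.5, 5.0]
finger_gap: 35.8
gripper_force: 15.0
```

Request:
{"method": "apply_moves", "body": {"steps": [{"hand":0,"x":-0.086,"y":0,"z":0.08,"ax":0,"ay":0,"az":0},{"hand":0,"x":-0.166,"y":0,"z":0.164,"ax":0,"ay":0,"az":0},{"hand":0,"x":-0.242,"y":0,"z":0.254,"ax":0,"ay":0,"az":0},{"hand":0,"x":-0.312,"y":0,"z":0.348,"ax":0,"ay":0,"az":0},{"hand":0,"x":-0.376,"y":0,"z":0.445,"ax":0,"ay":0,"az":0}], "newtons": 15}}

```text
clock: 17.8
position: [481.4, -230.1, 128.0]
eef_rot: [0.989, 0.147, -0.001, -0.0]
wrist_force: [-1.1, 2.8, 4.3]
finger_gap: 35.2
gripper_force: 15.0
```

```bash
python3 arc.py
```

```text
[ 481.42554227 -230.07245976  127.95608979] 35.19201222855615 15.00081941485405 [-1.11325973  2.75044295  4.34013072]
bin X,Y -167.66393003439214 0.8909372109542133 r 196.2300631382911 q 0.31945979561437554
```

Request:
{"method": "apply_moves", "body": {"steps": [{"hand":0,"x":-0.058,"y":0,"z":0.101,"ax":0,"ay":0,"az":0},{"hand":0,"x":-0.11,"y":0,"z":0.206,"ax":0,"ay":0,"az":0},{"hand":0,"x":-0.156,"y":0,"z":0.314,"ax":0,"ay":0,"az":0},{"hand":0,"x":-0.185,"y":0,"z":0.424,"ax":0,"ay":0,"az":0}], "newtons": 15}}

```text
clock: 18.3
position: [462.9, -235.7, 84.8]
eef_rot: [0.989, 0.147, -0.002, -0.0]
wrist_force: [-7.8, -0.4, 5.2]
finger_gap: 35.9
gripper_force: 15.0
```

```bash
python3 arc.py
```

```text
[ 462.91910798 -235.65032661   84.78140929] 35.854748323272446 15.00274121761322 [-7.78596891 -0.38160482  5.24009797]
bin X,Y -186.99244036779646 0.9878762164766215 r 196.01384347229927 q 0.07767821967119329
```

Request:
{"method": "apply_moves", "body": {"steps": [{"hand":0,"x":-0.01,"y":0,"z":0.08,"ax":0,"ay":0,"az":0},{"hand":0,"x":-0.02,"y":0,"z":0.14,"ax":0,"ay":0,"az":0},{"hand":0,"x":-0.02,"y":0,"z":0.18,"ax":0,"ay":0,"az":0},{"hand":0,"x":-0.02,"y":0,"z":0.18,"ax":0,"ay":0,"az":0}], "newtons": 15}}

```text
clock: 18.8
position: [459.5, -236.6, 65.8]
eef_rot: [0.989, 0.147, -0.004, -0.0]
wrist_force: [-10.9, -4.4, 0.7]
finger_gap: 35.8
gripper_force: 15.0
```

```bash
python3 arc.py
```

```text
[ 459.52749088 -236.62136714   65.80922315] 35.82189838723527 15.004592835903168 [-10.94566854  -4.40976181   0.74569746]
bin X,Y -190.51969651224314 1.0545869763383422 r 194.634346934615 q -0.020905804748373225
```

Request:
{"method": "apply_moves", "body": {"steps": [{"hand":0,"x":0.02,"y":0,"z":0.03,"ax":0,"ay":0,"az":0},{"hand":0,"x":0.02,"y":0,"z":0.06,"ax":0,"ay":0,"az":0},{"hand":0,"x":0.02,"y":0,"z":0.06,"ax":0,"ay":0,"az":0}], "newtons": 15}}

```text
clock: 19.18
position: [462.8, -235.6, 62.4]
eef_rot: [0.989, 0.147, -0.003, -0.001]
wrist_force: [-13.1, 2.9, 16.5]
finger_gap: 35.8
gripper_force: 15.0
```

The stop gives 16.5 N, so the door is shut. I'm releasing and retreating outward, then up.

Request:
{"method": "apply_moves", "body": {"steps": [{"hand":0.8,"x":0,"y":0,"z":0,"ax":0,"ay":0,"az":0},{"hand":0.8,"x":0,"y":0,"z":0,"ax":0,"ay":0,"az":0},{"hand":0.8,"x":0,"y":0,"z":0,"ax":0,"ay":0,"az":0},{"hand":0.8,"x":-0.2,"y":0,"z":0,"ax":0,"ay":0,"az":0},{"hand":0.8,"x":-0.5,"y":0,"z":0,"ax":0,"ay":0,"az":0}], "newtons": 15}}

```text
clock: 19.8
position: [416.1, -250.0, 61.4]
eef_rot: [0.989, 0.147, -0.0, 0.0]
wrist_force: [0.4, -1.6, 0.1]
finger_gap: 75.0
gripper_force: 0.0
```

Request:
{"method": "apply_moves", "body": {"steps": [{"hand":0.8,"x":-0.2,"y":-0.2,"z":-0.3,"ax":0,"ay":0,"az":0},{"hand":0.8,"x":-0.3,"y":-0.5,"z":-0.6,"ax":0,"ay":0,"az":0},{"hand":0.8,"x":-0.3,"y":-0.9,"z":-1,"ax":0,"ay":0,"az":0}], "newtons": 15}}

```text
clock: 20.18
position: [360.3, -171.9, 161.5]
eef_rot: [0.989, 0.145, -0.001, -0.001]
wrist_force: [0.6, -0.9, 0.4]
finger_gap: 75.1
gripper_force: 0.0
```

Request:
{"method": "apply_moves", "body": {"steps": [{"hand":0.8,"x":0,"y":-0.5,"z":-0.5,"ax":0,"ay":0,"az":0},{"hand":0.8,"x":0,"y":-1,"z":-1,"ax":0,"ay":0,"az":0},{"hand":0.8,"x":0,"y":-1,"z":-1,"ax":0,"ay":0,"az":0}], "newtons": 15}}

```text
clock: 20.55
position: [333.5, -76.3, 264.2]
eef_rot: [0.989, 0.147, 0.002, 0.002]
wrist_force: [0.1, 0.2, -0.3]
finger_gap: 75.1
gripper_force: 0.0
```

Request:
{"method": "apply_moves", "body": {"steps": [{"hand":0.8,"x":0,"y":-0.5,"z":0,"ax":0,"ay":0,"az":0},{"hand":0.8,"x":0,"y":-1,"z":0,"ax":0,"ay":0,"az":0},{"hand":0.8,"x":0,"y":-1,"z":0,"ax":0,"ay":0,"az":0},{"hand":0.8,"x":0,"y":-1,"z":0,"ax":0,"ay":0,"az":0}], "newtons": 15}}

```text
clock: 21.05
position: [304.4, 18.3, 260.6]
eef_rot: [0.989, 0.146, -0.001, -0.0]
wrist_force: [-0.6, -0.8, -0.9]
finger_gap: 75.1
gripper_force: 0.0
```

```bash
python3 - <<'E'
from h import *
o=get_obs();print(o["clock"],o["position"],o["dq"].round(3))
a=camera("scene")[30:330,340:640,::-1];b=camera("top")[30:280,330:580,::-1]
cv2.imwrite("pics/end.png",np.hstack([cv2.resize(i,(400,400),interpolation=2) for i in(a,b)]))
for c in("scene","top"):
  print([(np.round(d["position"]),d["conf"]) for d in search_frame(c,"tin_blue")])
E
```

```text
21.05 [304.37233367  18.26051093 260.64711832] [-0.026  0.011 -0.012  0.003  0.005  0.005]
[(array([519., 339.,  84.]), 0.7)]
[(array([520., 344.,  90.]), 0.7)]
```

View pics/end.png

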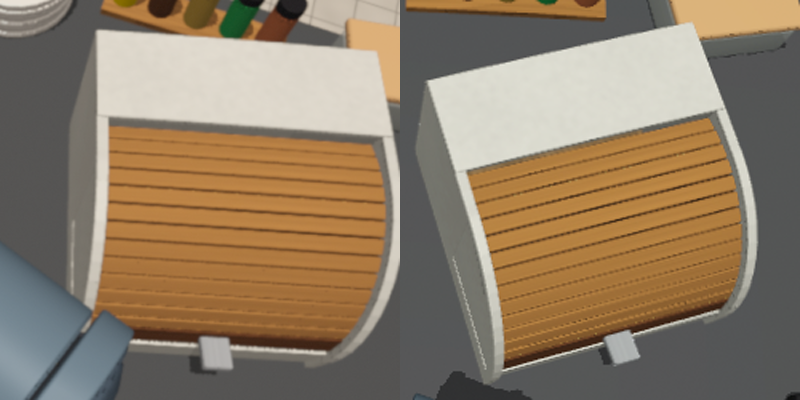

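The door covers the whole mouth, its dark rail sits at the sill, and the handle points forward at crop (215,353). The blue tin is unmoved at (520,343). Everything checks out, so I'm handing in.

```bash
python3 -c "
from rig import *
print(close_job())"
```

```text
the job is handed in; nothing more can be done
None
```

The job is handed in at about 21 s on the robot's clock: the red tin was set down gently and stood upright in the bin, the door was rolled shut against its stop, and the blue tin was still where it started (no verdict came back).

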